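Unlock the dosing pump and draw its piston to the mark

TASK

Unlock the kitchen dosing pump by turning its red lever from locked all the way to its open stop, leaving the piston home meanwhile. Then take the black knob and draw the piston rod straight out along its leaning bore, without forcing it sideways, until the yellow band stands clear of the bore's mouth while the red band below it never comes out, and finish holding the piston still there in the gripper: do not let go. Leave the lever open and the other things on the worktop where they are.

Things in the scene. Friction and masses are not known exactly. Their poses are not given: they have to be found in the camera images.
- doser: foot of the dosing pump: steel plate 130 (x) x 150 (y) x 16 mm fixed to the worktop, its place and heading vary; origin on the worktop, 17 mm to the -y side of the plate's middle; -x is its front, turned roughly towards the robot
- barrel: aluminium cylinder block 62 x 100 x 110 mm, fixed on the foot; origin at the centre of the bore's mouth in its flat top face (x from -31 to 31, y from -33 to 67 mm), 125 mm above the worktop. z points out of the bore along its axis, which leans 0.26 rad from vertical towards the foot's front (-x); y is the foot's y. Bore 100 mm deep and 17.6 mm wide
- lever (a joint): red locking lever, found locked (0 to 0.15); rad, 0 = locked stop, 1.3 = open stop, growing anticlockwise from above. Friction 0.06 N m: stays where left. Its axis is parallel to the bore at x 0, y 50 mm in the barrel's frame. Locked, its arm points to the barrel's +y (open: to the front) and its steel tongue lies 2 mm over the piston's flange, blocking the piston
- lever_peg (a point): the lever's upright red peg, 14 mm in diameter, parallel to the bore, 55 mm from the lever's axis, standing from 13 to 46 mm above the block's top face; this point is on the peg's axis, 36 mm above the top face
- piston: loose piston, 0.25 kg: steel rod 16 mm thick, 95 mm long, snug in the bore, with a 36 mm flange that lies on the block's top when home; let go, it slides home. Origin under the flange, z along the rod to the knob. Down the rod from the origin: yellow band 28 to 40 mm, red band 62 to 82 mm, so drawn out 40 mm the yellow band is clear, at 62 mm the red one shows
- knob (a point): middle of the piston's round black knob, 32 mm in diameter, on its axis 48 mm above the flange's underside; the knob runs from 34 to 62 mm above that
- sugar_bowl: round white sugar bowl with lid, 95 mm wide, 74 mm high, origin under its middle; to be left alone
- espresso_cup: white espresso cup, orange inside, 62 x 92 x 51 mm, origin under its middle; to be left alone
- tumbler: clear glass tumbler 80 mm wide, 91 mm high, origin under its middle; to be left alone
- teaspoon: teaspoon 130 x 26 x 11 mm lying flat, origin under its middle; to be left alone
- gas_lighter: black and silver gas lighter 231 mm long, 26 mm high, lying flat, origin under its middle; to be left alone

How it is judged:
On the way:
1. the lever is turned to its open stop with the piston still home (value of joint lever above 1.15 rad and z of piston in the frame of barrel below 0.01 m), for 0.2 s.
At the end, for the whole second after the job is handed in: The gripper holds the piston still, drawn out 38 to 64 mm from home and in line with its bore (within 0.06 rad), gripped with more than 2 N, pressing on the bore with less than 10 N and not resting on the lever; the lever is at its open stop (above 1.15 rad) (z of piston in the frame of barrel between 0.038 and 0.064 m and angle between the z axis of piston and the z axis of barrel, either way round below 0.06 rad and value of joint lever above 1.15 rad and contact force between the fingers and piston above 2 N and contact force between piston and barrel below 10 N and contact force between piston and lever below 0.5 N and linear speed of piston below 0.01 m/s); the arm keeps its last pose, push and grip.
It fails at once if the piston is drawn out so far that the red band shows (over 66 mm) (z of piston in the frame of barrel above 0.066 m).
It fails at once if the piston is forced against its bore with more than 30 N (contact force between piston and barrel above 30 N).
It fails at once if another thing on the worktop is moved by more than 30 mm (distance of any of sugar_bowl, espresso_cup, tumbler, teaspoon, gas_lighter from where it was at the start of the episode above 0.03 m).
It also fails if it takes over 48 s, if anything falls off the work surface, if the arm or the gripper's body presses on something with over 40 N, if the wrist force passes 120 N, or if a joint passes its speed limit or range.

ROBOT

A 6-joint arm with a two-finger parallel gripper is mounted at the origin on a cart in front of the work surface, level with it; the furniture and walls round the work are solid. World frame = base frame: x ahead of the robot, y to its left, z up, the work surface at z = 0. Lengths are in m, angles in rad, forces in N, time in s.
With the tool pointing down it reaches from about 0.25 to 0.725 m from the base axis. Payload 4 kg.
Tool frame: the origin (TCP) lies on the front face of the gripper's body, between the roots of the fingers; the fingertips stand 73 mm ahead of it and the grasp point (between the pads) lies 54 mm ahead of it; z points along the fingers, y is the line along which they close (so a half turn about z gives the same grasp; the last joint's range is limited). The gripper opens to 85 mm and grips with 20 to 120 N. Pads are 22 mm wide; open, the fingers measure 114 mm over their backs; the gripper's body (76 mm by 85 mm) begins 54 mm behind the grasp point. The pads swing forward as they close: fully open they stand 13 mm farther back than shut.
Start: joints at [1.298, 0.241, 0.005, 1.335, 0, 1.571], TCP at [0.135, 0.482, 0.304] pointing down, gripper open.
Joint ranges: [-2.72, 2.72], [-1.05, 1.87], [-1.09, 1.28], [-1.99, 2.15], [-1.42, 1.44], [-3.14, 3.14]. Speed limits (rad/s): [2.79, 2.79, 3.14, 3.14, 3.14, 3.14].

INTERFACE

Orientations are given as a unit quaternion [x, y, z, w].
In Python, from workcell import bot gives the robot as it stands. The module is installed in compiled form; this text tells all that it offers.
- The arm moves only by the tool step_arm, never from a script. Its argument "rows" is a list of rows, each a list of 2 entries, a list of its own where there are three numbers: the shift along the tool's x, y, z in mm, then the turn about the tool's z in degrees. A call has 1 to 12 rows; each row is the pose to reach, as a shift and turn from the pose commanded when the call began, along the tool's axes at that moment; what a row does not reach only later rows make up. A row lasts 1/8 s, in which the tool goes at most 62.5 mm and 10.7 degrees, less where a joint would pass 70% of its speed; a pose out of reach is approached as far as the arm can. A call with a gripper value outside its range is refused whole. "claw" is the gripper's target within -1 to 1 (shut at 1, half-way at 0, fully open at -1), set as the call begins (left out, the last holds). The fingers move at their own pace and stop on an object; the grip force is fixed at half the most. Time passes only in rows, so rows that repeat a pose let the fingers close. It gives the time, the measured TCP pose, the force, the opening and the grip force at its end, in the units of the state.
- bot.get_obs(): the state, without advancing time (a new reading comes with each control period).
- bot.camera(name): name is "scene" or "side" or "wrist"; returns (picture, depth): 384x512x3 uint8, red, green, blue; 384x512 float32, m along the optical axis (not along the pixel's ray), 0 where there is no reading.
- bot.camera_params(name): a dict with "fx", "fy", "cx", "cy" (pixels), "pose" (4x4, takes a point from camera to world coordinates). Camera axes: x right, y up, looking along -z (the intrinsics and any distortion apply to the point x, -y, -z); pixel columns grow to the right and rows downward; lengths in m; the calibration is good to about 2 mm. A picture is of the moment at which its call begins: read the wrist's pose just before it. camera_params takes no time and is no camera call; for the wrist camera it gives the pose at the moment of the call.
- bot.job_done(): hands the job in; it is judged then, once.
Trained networks look in the newest picture that a camera, given by its name, has taken for a name from the list of things; names that differ only in an ending like _2 or _b are one class to them, and where a whole thing is asked for, a point or a joint stands for the part that bears it (a point fixed in the world has none). Each returns a list of dicts, best first, with "score" (0 to 1); they miss things now and then, are a little off and sometimes report something else, mostly with a low value. They report only what shows in the picture. A call takes as long as a camera call.
- bot.trace(target, camera): "pixels" (384x512 bool, what is visible of it) and "uv" ([column, row] in pixels, amid what is visible of it).
The state is a dict: "clock": time; "joint_pos": joint angles; "joint_vel": joint speeds; "tau": joint torques, N m; "eef_pos": TCP position; "tool_rot": TCP orientation; "ft_force": force on the tool from outside, world axes, zero at the start; "ft_torque": the same for the moment, N m; "grip_width": finger opening in m; "grasp_force": force on a finger pad.
Only numpy, scipy, OpenCV 4.12 (cv2) and the standard library are available. Lean on these libraries where they do the work, as an engineer would, in place of code of your own. Each camera call takes 0.05 s, during which the arm holds its last target. There are 200 camera calls.

## Working session

There is one attempt and no reset: what is moved stays moved. The work goes in short steps, Python scripts to look and compute and a tool call to move; the robot and the scene stay as the last step left them, time stands still between calls to the robot, and variables do not carry over. Pictures are saved under pics/ and viewed, at most 10 in all, crops included, and the job is handed in when it is done.

Besides the shell and the picture viewer there is one more tool, called after ">>>" as name([rows], argument=value, ...), one row to a line, values as JSON. step_arm: Moves the arm, as the interface text tells. Its arguments: {"type":"object","properties":{"rows":{"type":"array"},"claw":{"type":"number"}},"required":["rows"]}

```bash
mkdir -p pics; cat > h.py <<'E'
import numpy as np, cv2
from workcell import bot
from scipy.spatial.transform import Rotation as R
def cloud(cam,depth,mask):
    p=bot.camera_params(cam); v,u=np.nonzero(mask&(depth>0)); d=depth[v,u]
    c=np.c_[(u-p['cx'])/p['fx']*d,-(v-p['cy'])/p['fy']*d,-d,np.ones(len(d))]
    return (c@np.array(p['pose']).T)[:,:3]
E
python3 - <<'E'
from h import *
print(bot.get_obs())
ims=[]
for c in ['scene','side']:
    im,d=bot.camera(c); ims.append(im); print(c,np.round(bot.camera_params(c)['pose'],3).tolist())
    np.savez(c+'.npz',im=im,d=d)
    for n in ['barrel','doser','lever','lever_peg','piston','knob','sugar_bowl','espresso_cup','tumbler','teaspoon','gas_lighter']:
        r=bot.trace(n,c)
        if r:
            q=cloud(c,d,r[0]['pixels'].astype(bool)); 
            if len(q): print(n,round(r[0]['score'],2),np.round(r[0]['uv']),len(q),'med',np.round(np.median(q,0),3),'lo',np.round(np.percentile(q,3,axis=0),3),'hi',np.round(np.percentile(q,97,axis=0),3))
cv2.imwrite('pics/a.png',cv2.resize(np.hstack(ims),(800,300),interpolation=cv2.INTER_AREA)[:,:,::-1])
E
```

```text
{'clock': 0.0, 'joint_pos': array([1.29802230e+00, 2.41434630e-01, 3.71335473e-03, 1.33519008e+00,
       2.87794084e-05, 1.57082737e+00]), 'joint_vel': array([ 1.53610490e-03,  1.08895992e-04,  4.65773049e-05, -4.04542294e-04,
        4.40217248e-04, -3.21858159e-04]), 'tau': array([ 1.72853681e-03, -3.72317612e+01,  2.52407080e+01,  1.71447342e-02,
        3.65461510e-04, -9.62956861e-07]), 'eef_pos': array([0.13456614, 0.48105277, 0.30299783]), 'tool_rot': array([ 1.35979887e-01,  9.90711033e-01, -1.04573979e-03, -1.58024309e-04]), 'ft_force': array([-0.12555175, -0.18631104, -0.50752207]), 'ft_torque': array([0.00952473, 0.01721209, 0.04218331]), 'grasp_force': 0.0, 'grip_width': 0.08493814602159853}
scene [[0.663, 0.543, -0.515, 0.084], [-0.749, 0.497, -0.438, -0.348], [0.018, 0.676, 0.736, 0.798], [0.0, 0.0, 0.0, 1.0]]
barrel 0.95 [224. 202.] 1835 med [0.493 0.07  0.112] lo [0.47  0.024 0.001] hi [0.562 0.169 0.147]
doser 0.67 [229. 218.] 2927 med [0.488 0.065 0.05 ] lo [0.452 0.013 0.012] hi [0.559 0.155 0.14 ]
lever 0.83 [204. 184.] 248 med [0.486 0.134 0.137] lo [0.467 0.097
[... 1414 characters left out ...]
 [0.495 0.073 0.172] lo [0.479 0.053 0.126] hi [0.516 0.083 0.189]
knob 0.52 [277. 183.] 221 med [0.495 0.073 0.173] lo [0.479 0.055 0.127] hi [0.516 0.083 0.189]
sugar_bowl 0.59 [300. 294.] 1121 med [0.412 0.309 0.052] lo [0.371 0.264 0.028] hi [0.452 0.342 0.068]
espresso_cup 0.84 [310. 131.] 341 med [ 0.443 -0.264  0.035] lo [ 0.417 -0.283  0.011] hi [ 0.471 -0.22   0.053]
tumbler 0.67 [221. 128.] 721 med [ 0.712 -0.18   0.061] lo [ 0.679 -0.229  0.014] hi [ 0.75  -0.152  0.092]
teaspoon 0.64 [253. 137.] 71 med [ 0.629 -0.236  0.006] lo [ 0.537 -0.246 -0.001] hi [ 0.65  -0.227  0.012]
gas_lighter 0.78 [245. 313.] 616 med [0.53  0.374 0.018] lo [ 0.475  0.359 -0.001] hi [0.619 0.383 0.026]
```

View pics/a.png

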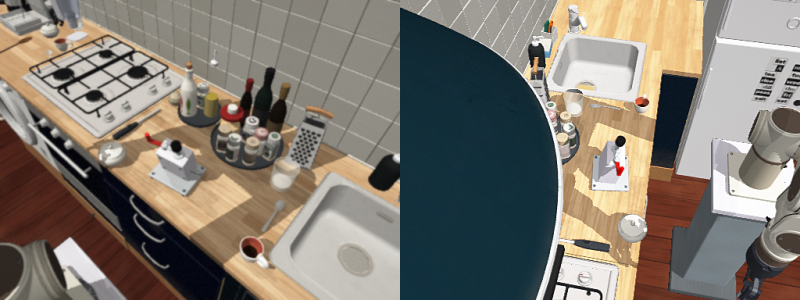

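The scene view shows the pump mid-worktop around (175,165), with the red lever on its left and the black knob on top. The heading is nearly square to the world axes, so I'll fit the foot, knob and peg next.

```bash
python3 - <<'E'
from h import *
P=[];RED=[];BLK=[]
for c in ['scene','side']:
    z=np.load(c+'.npz'); im=z['im'].astype(int); d=z['d']
    q=cloud(c,d,np.ones(d.shape,bool)); col=im[d>0]
    k=(abs(q[:,0]-.51)<.12)&(abs(q[:,1]-.09)<.13)&(q[:,2]>.008)&(q[:,2]<.25)
    q=q[k];col=col[k]
    P.append(q); r=(col[:,0]>1.8*col[:,1])&(col[:,0]>1.8*col[:,2])&(col[:,0]>70); RED.append(q[r&(q[:,2]>.11)])
    BLK.append(q[(col.max(1)<60)&(q[:,2]>.14)])
    f=q[(q[:,2]>.010)&(q[:,2]<.022)]; print(c,'foot',cv2.minAreaRect(f[:,:2].astype(np.float32)),len(f),np.median(f[:,2]))
    print('red',len(RED[-1]),'blk',len(BLK[-1]),BLK[-1].mean(0).round(3),BLK[-1].min(0).round(3),BLK[-1].max(0).round(3))
A=np.vstack(P); f=A[(A[:,2]>.010)&(A[:,2]<.022)]
rect=cv2.minAreaRect(f[:,:2].astype(np.float32)); print(rect)
a=rect[2]; phi=np.deg2rad(a if a<45 else a-90); print('phi',phi)
c=np.array(rect[0]); e=lambda t:np.array([np.cos(t),np.sin(t)])
o=c-.017*e(phi+np.pi/2); print('origin',o)
Rb=R.from_euler('z',phi)*R.from_euler('y',-.26)
m=np.r_[o,.125]  # mouth, assumed over the origin
print('axis',Rb.apply([0,0,1]))
for n,X in zip(['scene','side'],RED):
    l=Rb.inv().apply(X-m)
    for lo in (0,.02,.035): 
        s=l[(l[:,2]>lo)&(l[:,2]<.06)]; print(n,'red z>',lo,len(s),s.mean(0).round(4),s.min(0).round(3),s.max(0).round(3))
for X in BLK:
    l=Rb.inv().apply(X-m); print('blk',np.median(l,0).round(4),np.percentile(l,3,0).round(4),np.percentile(l,97,0).round(4))
l=Rb.inv().apply(A-m); t=l[abs(l[:,2])<.008]; t=t[(t[:,1]>-.05)&(t[:,1]<.08)&(abs(t[:,0])<.04)]
print('top',len(t),np.median(t[:,2]),cv2.minAreaRect(t[:,:2].astype(np.float32)))
print('knob',m+Rb.apply([0,0,.048]),'peg0',m+Rb.apply([0,.105,.036]))
E
```

```text
scene foot ((0.5157960653305054, 0.08626621961593628), (0.13135868310928345, 0.1504671573638916), 8.69849681854248) 1230 0.015519466832290385
red 143 blk 156 [0.487 0.06  0.179] [0.475 0.05  0.146] [0.501 0.077 0.188]
side foot ((0.5161423087120056, 0.08948493748903275), (0.13082760572433472, 0.1522379070520401), 7.644975662231445) 1001 0.01656129513362381
red 119 blk 137 [0.491 0.074 0.18 ] [0.475 0.056 0.163] [0.506 0.084 0.19 ]
((0.5155429244041443, 0.08845515549182892), (0.1315203756093979, 0.15487122535705566), 8.698497772216797)
phi 0.15181742610257484
origin [0.51811392 0.07165069]
axis [-0.25412357 -0.03887955  0.96638998]
scene red z> 0 143 [-0.0203  0.0885  0.0251] [-0.028  0.06   0.012] [-0.01   0.108  0.051]
scene red z> 0.02 57 [-0.0223  0.1001  0.039 ] [-0.028  0.095  0.021] [-0.014  0.108  0.051]
scene red z> 0.035 38 [-0.0217  0.1007  0.0449] [-0.028  0.095  0.035] [-0.014  0.108  0.051]
side red z> 0 119 [-0.017   0.0929  0.0285] [-0.026  0.055  0.012] [-0.007  0.112  0.053]
side red z> 0.02 64 [-0.0183  0.1051  0.0382] [-0.026  0.07   0.02 ] [-0.012  0.112  0.053]
side red z> 0.035 38 [-0.0185  0.1063  0.0462] [-0.026  0.098  0.035] [-0.013  0.111  0.053]
blk [-0.0182 -0.0075  0.0638] [-0.0287 -0.0169  0.0442] [-0.0037  0.0075  0.0672]
blk [-0.0111  0.0076  0.0638] [-0.0258 -0.009   0.0442] [-0.0002  0.0156  0.069 ]
top 1024 0.0036614420755825853 ((-0.010768625885248184, 0.01663871482014656), (0.1041448563337326, 0.058334968984127045), 89.91565704345703)
knob [0.50591599 0.06978447 0.17138672] peg0 [0.4930858  0.1740433  0.15979004]
```

```bash
cat >> h.py <<'E'
phi=.15; m=np.array([.5057,.0698,.125])
def B(): return R.from_euler('z',phi)*R.from_euler('y',-.26)
def loc(p): return m+B().apply(p)
def peg(th,h): return loc([-.055*np.sin(th),.05+.055*np.cos(th),h])
def to(p,tool): # shift in tool axes, mm, of TCP to world p
    return (R.from_quat(tool).inv().apply(p-bot.get_obs()['eef_pos'])*1000).round(1)
def yaw(q): y=R.from_quat(q).apply([0,1,0]); return np.degrees(np.arctan2(y[1],y[0]))
E
python3 - <<'E'
from h import *
q=bot.get_obs()['tool_rot']
print('yaw',yaw(q))
p=peg(.13,.032); p[2]=peg(.13,.020)[2]+.071
print(p, 'above',to(p+[0,0,.07],q),'at',to(p,q), 'turn',yaw(q)-np.degrees(phi+.13))
E
```

```text
yaw 74.36975773990744
[0.47513128 0.17090305 0.21349485] above [-411.5 -207.4   20.4] at [-411.5 -207.4   90.4] turn 58.32693947624439
```

>>> step_arm([
  [[-60,-30,5],10],
  [[-115,-58,10],20],
  [[-170,-86,15],30],
  [[-225,-113,20],40],
  [[-280,-141,20],50],
  [[-335,-169,20],58],
  [[-390,-197,20],58],
  [[-411,-207,20],58],
  [[-411,-207,20],58],
  [[-411,-207,20],58],
  [[-411,-207,20],58],
  [[-411,-207,20],58],
], claw=0.25)

```text
clock: 2.7
eef_pos: [0.4741, 0.1723, 0.2841]
tool_rot: [0.599, 0.801, 0.0, -0.0]
ft_force: [0.0, -0.1, 0.4]
grip_width: 0.0318
grasp_force: 0.0
```

```bash
python3 - <<'E'
from h import *
o=bot.get_obs(); q=o['tool_rot']; im,d=bot.camera('wrist'); np.savez('w1.npz',im=im,d=d)
print(o['clock'],o['eef_pos'],o['grip_width'],yaw(q),o['joint_pos'].round(2))
for n in ['lever_peg','knob']:
    for r in bot.trace(n,'wrist')[:1]:
        X=cloud('wrist',d,r['pixels'].astype(bool)); l=B().inv().apply(X-m)
        print(n,r['score'],r['uv'],len(l),np.percentile(l,[3,50,97],axis=0).round(4).tolist())
        s=l[l[:,2]>(.036 if n=='lever_peg' else .05)]; 
        if len(s): print(len(s),s.mean(0),cv2.minEnclosingCircle(s[:,:2].astype(np.float32)))
cv2.imwrite('pics/w1.png',im[:,:,::-1])
E
```

```text
2.7 [0.47407453 0.17225179 0.2840837 ] 0.03182328532447321 16.4717605260567 [ 0.35  0.26 -0.02  1.29  0.    1.63]
lever_peg 0.7 [257.8, 254.5] 2218 [[-0.012, 0.0124, 0.0057], [-0.0017, 0.0628, 0.0134], [0.0093, 0.1081, 0.0463]]
358 [-0.00640756  0.10323021  0.04436018] ((-0.007046852260828018, 0.10177452862262726), 0.007073379121720791)
```

View pics/w1.png

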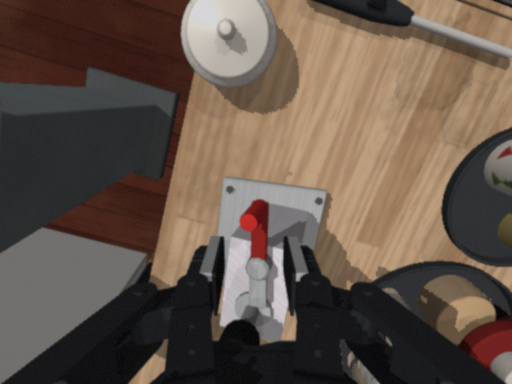

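The picture shows the peg top at about (248,220) and the knob at (240,330). The peg is within 2 mm of the model, so I'll descend over it and follow the arc.

```bash
sed -i 's/m=np.array(.*/m=np.array([.5059,.0685,.125])/' h.py; python3 - <<'E'
from h import *
q=bot.get_obs()['tool_rot']
def P(t,h=.032): p=peg(t,h); p[2]=peg(t,.020)[2]+.071; return p
p=P(.13); print('down',to(p,q))
for t in np.linspace(.13,1.45,10): print(round(t,2),((R.from_quat(q).inv().apply(P(t)-p))*1000).round(1),-np.degrees(t-.13).round(1))
E
```

```text
down [-2.5  0.2 70.6]
0.13 [0. 0. 0.] -0.0
0.28 [-0.6 -7.8  2. ] -8.4
0.42 [ -2.3 -15.4   4. ] -16.8
0.57 [ -5.2 -22.7   5.8] -25.2
0.72 [ -9.1 -29.5   7.4] -33.6
0.86 [-14.  -35.8   8.9] -42.0
1.01 [-19.8 -41.2  10.1] -50.4
1.16 [-26.4 -45.8  11.1] -58.8
1.3 [-33.6 -49.4  11.8] -67.2
1.45 [-41.2 -52.   12.2] -75.6
```

>>> step_arm([
  [[-2,0,25],0],
  [[-2,0,50],0],
  [[-2,0,70],0],
  [[-2,0,70],0],
])

```text
clock: 3.35
eef_pos: [0.4741, 0.1693, 0.2125]
tool_rot: [0.599, 0.801, -0.002, -0.001]
ft_force: [-0.2, -0.7, 0.0]
grip_width: 0.0319
grasp_force: 0.0
```

>>> step_arm([
  [[-1,-8,2],-8],
  [[-2,-15,4],-17],
  [[-5,-23,6],-25],
  [[-9,-30,7],-34],
  [[-14,-36,9],-42],
  [[-20,-41,10],-50],
  [[-26,-46,11],-59],
  [[-34,-49,12],-67],
  [[-34,-49,12],-67],
])

```text
clock: 4.47
eef_pos: [0.4383, 0.1231, 0.203]
tool_rot: [0.059, 0.998, 0.0, 0.001]
ft_force: [-0.3, -0.0, -0.5]
grip_width: 0.0321
grasp_force: 0.0
```

```bash
python3 - <<'E'
from h import *
im,d=bot.camera('side'); im2,_=bot.camera('scene')
for n in ['lever_peg','knob']:
  for c,dd in (('side',d),):
    for r in bot.trace(n,c)[:1]:
        X=cloud(c,dd,r['pixels'].astype(bool)); l=B().inv().apply(X-m)
        print(n,r['score'],r['uv'],len(l),np.percentile(l,[3,50,97],axis=0).round(4).tolist())
cv2.imwrite('pics/s2.png',cv2.resize(np.hstack([im[130:290,190:350],im2[110:270,140:300]]),(800,400))[:,:,::-1])
o=bot.get_obs(); print(o['ft_force'],o['eef_pos'],to(peg(1.3,.032),o['tool_rot']))
E
```

```text
lever_peg 0.51 [279.2, 207.8] 205 [[-0.0382, 0.0288, 0.0003], [0.0001, 0.0525, 0.0136], [0.0315, 0.0753, 0.0212]]
knob 0.77 [277.3, 185.4] 275 [[-0.0169, -0.0162, 0.0009], [0.0017, 0.0063, 0.0413], [0.0136, 0.0175, 0.0649]]
[0.21220429 0.08661171 0.18552656] [0.43829434 0.12334057 0.20241347] [ 0.9  0.1 60.1]
```

View pics/s2.png

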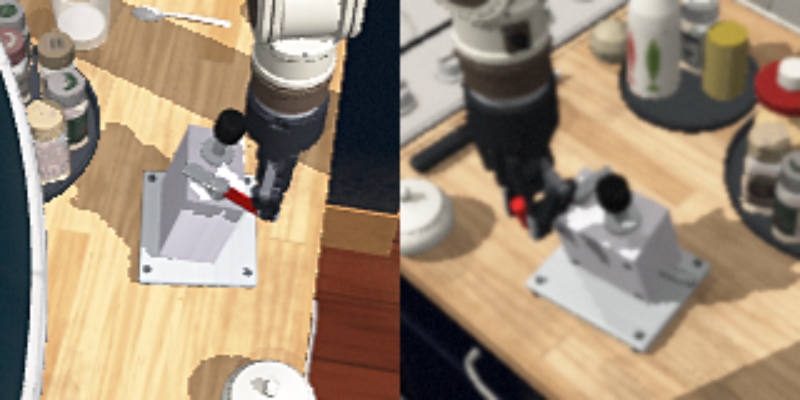

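The lever has followed and now points to the front, with the peg between the fingers. I'll push it on to its stop.

>>> step_arm([
  [[-1,-4,0],-4],
  [[-1,-7,0],-4],
  [[-1,-9,0],-4],
  [[-1,-9,0],-4],
])

```text
clock: 5.18
eef_pos: [0.4378, 0.1139, 0.2019]
tool_rot: [0.023, 1.0, -0.0, -0.0]
ft_force: [-0.1, 1.8, -0.1]
grip_width: 0.0322
grasp_force: 0.4
```

>>> step_arm([
  [[0,-2,0],0],
  [[0,-3,0],0],
  [[0,-3,0],0],
])

```text
clock: 5.55
eef_pos: [0.4378, 0.1128, 0.2019]
tool_rot: [0.022, 1.0, 0.003, -0.0]
ft_force: [-0.5, 7.8, -2.1]
grip_width: 0.0317
grasp_force: 4.0
```

Force has risen to 8 N, so the lever is at the stop. I'll back off, raise, and look.

>>> step_arm([
  [[0,5,0],0],
  [[0,7,-25],0],
  [[0,7,-60],-5],
  [[0,7,-85],-11],
  [[0,7,-85],-11],
  [[0,7,-85],-11],
])

```text
clock: 6.3
eef_pos: [0.4377, 0.1177, 0.2862]
tool_rot: [-0.072, 0.997, -0.0, -0.0]
ft_force: [0.2, 1.3, -0.4]
grip_width: 0.032
grasp_force: 0.0
```

```bash
python3 - <<'E'
from h import *
o=bot.get_obs(); q=o['tool_rot']; im,d=bot.camera('wrist')
print(o['clock'],o['eef_pos'],yaw(q),np.degrees(phi)+90)
for c in ['wrist','scene','side']:
  if c!='wrist': im_,d=bot.camera(c)
  for n in ['lever_peg','knob']:
    for r in bot.trace(n,c)[:1]:
        X=cloud(c,d,r['pixels'].astype(bool)); l=B().inv().apply(X-m)
        print(c,n,round(r['score'],2),np.round(r['uv']),len(l),np.percentile(l,[3,50,97],axis=0).round(4).tolist())
        s=l[l[:,2]>(.036 if n=='lever_peg' else .055)]
        if len(s): print(len(s),s.mean(0).round(4),cv2.minEnclosingCircle(s[:,:2].astype(np.float32)))
cv2.imwrite('pics/w3.png',im[:,:,::-1])
k=loc([0,0,.048])+[0,0,.054]
print('knob tcp',k,'from here',to(k,q),'turn',yaw(q)-np.degrees(phi)-90)
E
```

```text
6.3 [0.43773193 0.1177124  0.28616368] 98.2886223000741 98.59436692696235
wrist lever_peg 0.68 [246. 257.] 2100 [[-0.0593, 0.0356, 0.0105], [-0.0095, 0.0515, 0.0131], [0.0335, 0.0667, 0.0463]]
284 [-0.0549  0.063   0.0454] ((-0.0543772391974926, 0.06305138021707535), 0.007039072457700968)
wrist knob 0.86 [176. 266.] 1287 [[-0.0174, -0.0142, 0.004], [-0.0117, -0.0012, 0.0588], [-0.0014, 0.0092, 0.0628]]
761 [-0.0093 -0.0019  0.061 ] ((-0.021985912695527077, 0.007093674503266811), 0.02928825281560421)
scene lever_peg 0.6 [203. 188.] 276 [[-0.0605, 0.0395, 0.003], [-0.0185, 0.0542, 0.0139], [0.0278, 0.0667, 0.0457]]
32 [-0.0561  0.0623  0.0436] ((-0.05579531192779541, 0.06259745359420776), 0.0062613943591713905)
scene knob 0.58 [224. 189.] 301 [[-0.017, -0.0156, 0.0032], [-0.0059, -0.0055, 0.0529], [0.0108, 0.0107, 0.0634]]
137 [-0.0036 -0.002   0.0609] ((-0.0020180896390229464, -0.000425120786530897), 0.016224121674895287)
side knob 0.83 [276. 184.] 224 [[-0.013, -0.0126, 0.0036], [0.002, 0.0073, 0.0458], [0.0133, 0.0165, 0.0651]]
82 [0.0001 0.006  0.0617] ((-0.000136745220515877, 0.005200947634875774), 0.014829973690211773)
knob tcp [0.4936987  0.06665595 0.22538672] from here [-47.8 -58.8  61.2] turn -0.30574462688825577
```

View pics/w3.png

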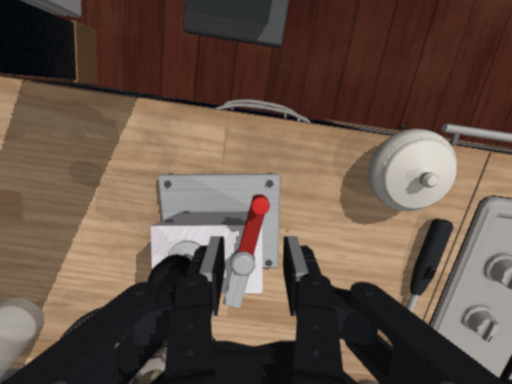

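The lever sits at the open stop: peg at local angle about 1.33 by measurement. In the picture the red arm points to the front, with the peg at (260,205) and the knob at (176,266), so I'll go to the knob.

>>> step_arm([
  [[-24,-29,0],0],
  [[-48,-59,0],0],
  [[-48,-59,0],0],
  [[-48,-59,25],0],
  [[-48,-59,45],0],
  [[-48,-59,61],0],
  [[-48,-59,61],0],
  [[-48,-59,61],0],
], claw=-0.3)

```text
clock: 7.75
eef_pos: [0.4942, 0.067, 0.2266]
tool_rot: [-0.073, 0.997, 0.0, 0.0]
ft_force: [0.5, -0.4, 0.1]
grip_width: 0.0555
grasp_force: 0.0
```

>>> step_arm([
  [[0,0,0],0],
  [[0,0,0],0],
  [[0,0,0],0],
], claw=0.17)

```text
clock: 8.12
eef_pos: [0.4942, 0.0667, 0.2262]
tool_rot: [-0.073, 0.997, 0.0, 0.0]
ft_force: [-0.6, -0.5, 0.1]
grip_width: 0.0356
grasp_force: 0.0
```

```bash
python3 - <<'E'
from h import *
o=bot.get_obs(); q=o['tool_rot']; im,d=bot.camera('wrist'); im2,_=bot.camera('scene')
print(o['eef_pos'],o['grip_width'],o['ft_force'],to(loc([0,0,.048])+[0,0,.054],q))
cv2.imwrite('pics/k4.png',np.hstack([cv2.resize(im[184:384,100:400],(600,400)),cv2.resize(im2[140:260,180:240],(200,400))])[:,:,::-1])
E
```

```text
[0.49420135 0.06665028 0.22622547] 0.0356275971118766 [-0.61847936 -0.5029635   0.13760262] [0.4 0.1 0.7]
```

View pics/k4.png

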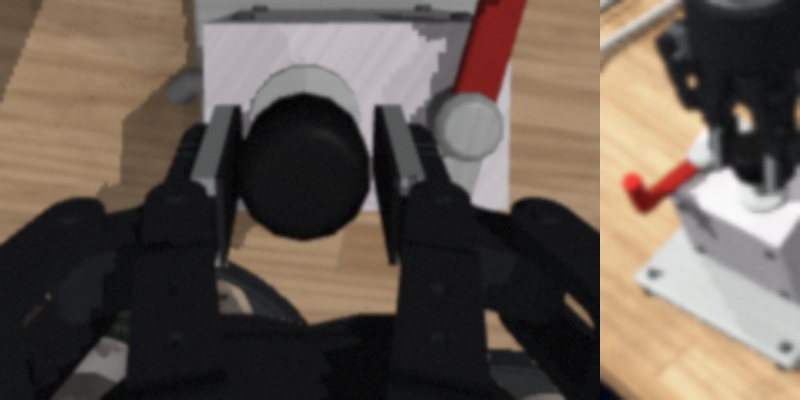

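The knob stands between the pads with about even gaps (knob columns 240–370, pads at 235 and 378). I'll close gently in stages.

>>> step_arm([
  [[0,0,0],0],
  [[0,0,0],0],
], claw=0.22)

```text
clock: 8.48
eef_pos: [0.4942, 0.0665, 0.226]
tool_rot: [-0.073, 0.997, -0.0, 0.0]
ft_force: [0.4, -1.0, 1.4]
grip_width: 0.0333
grasp_force: 0.5
```

>>> step_arm([
  [[0,0,0],0],
  [[0,0,0],0],
], claw=0.25)

```text
clock: 8.72
eef_pos: [0.4941, 0.0663, 0.226]
tool_rot: [-0.073, 0.997, -0.0, 0.0]
ft_force: [-0.2, -1.5, 1.0]
grip_width: 0.0319
grasp_force: 1.1
```

>>> step_arm([
  [[0,-0.5,0],0],
  [[0,-0.5,0],0],
  [[0,-0.5,0],0],
], claw=0.5)

```text
clock: 9.1
eef_pos: [0.4942, 0.0661, 0.2262]
tool_rot: [-0.073, 0.997, -0.0, 0.0]
ft_force: [-1.8, -1.8, 5.5]
grip_width: 0.0301
grasp_force: 59.3
```

>>> step_arm([
  [[0.6,0,-2.4],0],
  [[1.3,0,-4.8],0],
  [[2.6,0,-9.7],0],
  [[2.6,0,-9.7],0],
])

```text
clock: 9.6
eef_pos: [0.4915, 0.0659, 0.2358]
tool_rot: [-0.073, 0.997, 0.0, -0.0]
ft_force: [0.3, -0.0, -2.7]
grip_width: 0.0304
grasp_force: 59.5
```

The force matches the piston's weight, so it is sliding freely. I'll draw it a further 40 mm.

>>> step_arm([
  [[1.3,0,-4.8],0],
  [[2.6,0,-9.7],0],
  [[3.9,0,-14.5],0],
  [[5.1,0,-19.3],0],
  [[6.4,0,-24.2],0],
  [[7.7,0,-29.0],0],
  [[9.0,0,-33.8],0],
  [[10.3,0,-38.6],0],
  [[10.3,0,-38.6],0],
  [[10.3,0,-38.6],0],
])

```text
clock: 10.85
eef_pos: [0.4814, 0.0643, 0.2741]
tool_rot: [-0.073, 0.997, -0.0, -0.0]
ft_force: [0.1, -0.5, -3.0]
grip_width: 0.0298
grasp_force: 59.5
```

```bash
python3 - <<'E'
from h import *
o=bot.get_obs(); im,d=bot.camera('side'); im2,d2=bot.camera('scene')
print(o['eef_pos'],o['ft_force'],o['ft_torque'],o['grasp_force'],B().inv().apply(o['eef_pos']-[.4942,.0661,.2262]))
for c,dd in(('side',d),('scene',d2)):
  for n in('piston','lever'):
    for r in bot.trace(n,c)[:1]:
        l=B().inv().apply(cloud(c,dd,r['pixels'].astype(bool))-m); print(c,n,round(r['score'],2),len(l),np.percentile(l,[3,50,97],axis=0).round(4).tolist())
cv2.imwrite('pics/p5.png',cv2.resize(np.hstack([im[150:230,230:310],im2[140:220,180:260]]),(800,400),interpolation=cv2.INTER_CUBIC)[:,:,::-1])
E
```

```text
[0.48135299 0.06427541 0.27411634] [ 0.0609792  -0.54718853 -3.01804839] [0.01384944 0.05793042 0.05624663] 59.50960961985402 [-0.00022095  0.00011573  0.0496416 ]
side piston 0.6 195 [[-0.0398, -0.1342, -0.1101], [0.0017, 0.0055, 0.0531], [0.0126, 0.0212, 0.0868]]
side lever 0.59 242 [[-0.0561, 0.0395, 0.0074], [-0.0141, 0.0577, 0.015], [0.0306, 0.072, 0.0478]]
scene piston 0.64 296 [[-0.0178, -0.0151, 0.0119], [-0.0089, -0.0032, 0.0797], [0.0051, 0.013, 0.1126]]
scene lever 0.52 251 [[-0.0609, 0.0399, 0.0039], [-0.0274, 0.0557, 0.0142], [0.0099, 0.0676, 0.0465]]
```

View pics/p5.png

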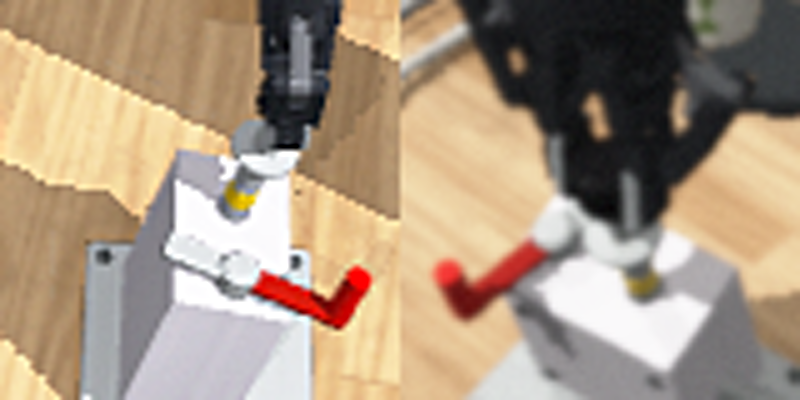

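The yellow band shows clear of the mouth at (238,198) with bare rod below it and no red band. The lever is open and side forces are small. The draw is about 50 mm, so I'm handing in.

```bash
python3 -c "
from workcell import bot
print(bot.job_done())"
```

```text
the job is handed in; nothing more can be done
None
```

I turned the lever to its open stop, drew the piston about 50 mm (yellow band clear, red band hidden), and handed the job in with the gripper still holding it; no verdict came back.

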